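Unlock the lid, build a the twist-lock canister stack, close it and tug-test it

ROBOT

A 7-joint arm with a two-finger parallel gripper is mounted at the origin on a cart in front of the work surface, level with it; the furniture and walls round the work are solid. World frame = base frame: x ahead of the robot, y to its left, z up, the work surface at z = 0. Lengths are in mm, angles in rad, forces in N, time in s.
With the tool pointing down it reaches from about 425 to 825 mm from the base axis. Payload 3.6 kg.
Tool frame: the origin (TCP) lies on the centre line of the jaws, within the pads' length; the fingertips stand 25 mm ahead of it and the grasp point (between the pads) lies 6 mm ahead of it; z points along the fingers, y is the direction in which the jaws open and shut (so a half turn about z gives the same grasp; the last joint's range is limited). The gripper opens to 93 mm and grips with 3 to 60 N. Pads are 15 mm wide; open, the fingers measure 128 mm over their backs; the gripper's body (75 mm by 188 mm) begins 65 mm behind the grasp point.
Start: joints at [1.212, 0.615, -0.013, 1.423, 0.008, 1.103, -0.04], TCP at [212.359, -614.302, 243.64] pointing down, gripper open.
Joint ranges: [-3.12, 3.12], [-0.3, 2.06], [-1.34, 1.32], [0.26, 2.42], [-1.36, 4.5], [0.01, 1.98], [-2.84, 2.84]. Speed limits (rad/s): [2.79, 2.79, 3.14, 3.14, 3.14, 3.14, 3.14].

INTERFACE

Orientations are given as a rotation vector (axis times angle).
In Python, from cell import status, imaging, workorder gives the robot as it stands.
- The arm moves only by the shell command python3 -m creep 'ROWS' [FORCE]. ROWS is JSON, a list of rows, each a list of 7 numbers: the gripper's target within -1 to 1 (fully open at 1, half-way at 0, shut at -1), then the shift along the tool's x, y, z in mm, then the turn, a rotation vector about the tool's x, y, z in degrees. A call has 1 to 10 rows; each row shifts and turns the commanded pose from where the row before left it, along the tool's axes as they then stand; what a row does not reach is not made up. A row lasts 1/8 s, in which the tool goes at most 62.5 mm and 10.7 degrees, less where a joint would pass 70% of its speed; a pose out of reach is approached as far as the arm can. A call with a gripper value outside its range is refused whole. The fingers move at their own pace and stop on an object; FORCE is the grip in N (left out, the last holds). Time passes only in rows, so rows that do not move let the fingers close. It gives the time, the measured TCP pose, the force and the opening at its end, in the units of the state.
- status.sense(): the state, without advancing time (a new reading comes with each control period).
- imaging.get_image(name): name is "scene" or "top" or "wrist"; returns the picture (420x560x3 uint8, red, green, blue); there is no depth.
- imaging.camera_params(name): a dict with "camera_matrix" (3x3 intrinsics, pixels), "world_from_camera" (4x4, takes a point from camera to world coordinates); the wrist camera has in their place "hand_eye" (4x4, takes a point from camera to tool coordinates, whose origin is the TCP and whose axes are the flange's). Camera axes: x right, y down, z forward; pixel columns grow to the right and rows downward; lengths in mm; the calibration is good to about 2 mm. A picture is of the moment at which its call begins: read the wrist's pose just before it. camera_params takes no time and is no camera call.
- workorder.close_job(): hands the job in, once; it reports no verdict.
The state is a dict: "time_s": time; "joint_pos": joint angles; "dq": joint speeds; "effort": joint torques, N m; "position": TCP position; "eef_rot": TCP orientation; "wrist_force": force on the tool from outside, world axes, zero at the start; "torque": the same for the moment, N m; "grip_width": opening from 0.0 (shut) to 1.0 (fully open).
Only numpy, scipy, OpenCV 4.12 (cv2) and the standard library are available. Lean on these libraries where they do the work, as an engineer would, in place of code of your own. Each camera call takes 0.05 s, during which the arm holds its last target. There are 200 camera calls.

TASK

Unlock the lid from the base that is fixed to the cooktop (a turn counterclockwise, seen from above) and set it down upright on the cooktop. Stack all the round metal canisters that are there on the base, dropping each one's notches over the keys of the piece below and turning it clockwise, seen from above, to its stop so that it locks; then lock the lid on top in the same way. Leave the lid at rest for a moment, then pull straight up on it by its handle, firmly but not hard (about 10 N), to prove that the whole stack holds; if anything lifts free, reseat it and tug again. Leave the stack locked and settled down, and do not disturb the jars and the mug.

Things in the scene. Friction and masses are not known exactly. Their poses are not given: they have to be found in the camera images.
- base: round metal base fixed to the cooktop: rubber foot 92 mm wide, column 66 mm. Origin: centre of its underside, z up. Its shoulder is 30 mm up, with the same neck and keys as a canister above it, keys along its +x and -x. Locked, the k-th canister (k = 0 to 3) has its origin 30 + 44 k mm above this one; the lid's is 44 mm above the last canister's.
- base_keys: the base's two keys, part of it, same origin and axes. A piece whose yaw is the base's yaw + 37 deg (counterclockwise from above; or half a turn from that) drops over the keys, with about 8 deg and 2 mm of play; turned 37 deg clockwise it meets a stop and is locked. So at every level: drop in at base yaw + 37 deg, locked at the base's yaw.
- canister_0: round metal stacking canister, closed, upright; 66 mm wide, 44 mm from underside to shoulder, above it a 42 mm neck, tapered at the end, 17.5 mm tall; 55 to 105 g. Origin: centre of underside, z up. On the neck two keys along its +x and -x: 16 mm wide, out to 26.5 mm from the axis, 5.5 to 10.5 mm above the shoulder. Grip the smooth wall across 66 mm, 20 to 44 mm above the underside.
- canister_1: exactly like canister_0 (3 or 4 of the four are present). Underside of every canister: a recess 19 mm deep, its mouth narrowed to 46 mm by a 4.5 mm flange with two opposite notches, 56 deg wide, seen also as gaps in the lower edge of the wall; they lie 37 deg clockwise (seen from above) of the canister's +x and -x axes.
- canister_2: exactly like canister_0 and canister_1. Necks and keys are polished. A piece put down at a wrong yaw rides on the keys below it, about 10 mm too high. Pieces are symmetric by half a turn, so either way round will do. A locked piece has about 1 mm of play upward.
- canister_3: exactly like canister_0, canister_1 and canister_2.
- lid: metal lid, at first locked on the base (level k = 0), 66 mm wide, 27 mm thick, with a black upright bar handle on top: 46 mm long along its x, 12 mm thick along its y, from 27 to 59 mm above the underside. About 80 g. Origin: centre of its underside, z up. Recess, flange and notches as under a canister: notches 37 deg clockwise of its +x and -x.
- small_jar: bystander: small white-capped jar, 40 mm wide, 71 mm tall, standing in the midst of the canisters; origin at its underside. Leave it alone.
- white_jar: bystander: white-capped jar, 34 mm wide, 89 mm tall, standing behind the base on the right of the cooktop; origin at its underside. Leave it alone.
- dark_jar: bystander: dark jar, 37 mm wide, 84 mm tall, standing at the back of the cooktop; origin at its underside. Leave it alone.
- mug: bystander: white mug, 82 mm wide, 94 mm tall, on the counter to the right; origin at its underside. Leave it alone.
Things that resemble listed ones, but are neither listed nor needed, are in the scene too. Leave any orange or red look-alike of the lid alone.

How it is judged (in metres and radians):
On the way, in this order (a step that is already met when the one before it is completed fails the run):
1. the lid has been unlocked from the base and set down upright on the cooktop beside it (horizontal distance between lid and base above 0.07 m and height (world z) of lid below 0.015 m and angle between lid's own z axis and vertical below 0.3 rad and contact force between the fingers and lid below 0.1 N), for 0.2 s.
2. every canister present is locked in one stack on the base, before the lid is on (horizontal distance between each of canister_0, canister_1, canister_2, canister_3 and base below 0.006 m and angle between each of canister_0, canister_1, canister_2, canister_3's own z axis and vertical below 0.1 rad and angle between the x axis of each of canister_0, canister_1, canister_2, canister_3 and the x axis of base, either way round below 0.22 rad and (z of canister_0 in the frame of base between 0.027 and 0.037 m or z of canister_0 in the frame of base between 0.071 and 0.081 m or z of canister_0 in the frame of base between 0.115 and 0.125 m or z of canister_0 in the frame of base between 0.159 and 0.169 m) and (z of canister_1 in the frame of base between 0.027 and 0.037 m or z of canister_1 in the frame of base between 0.071 and 0.081 m or z of canister_1 in the frame of base between 0.115 and 0.125 m or z of canister_1 in the frame of base between 0.159 and 0.169 m) and (z of canister_2 in the frame of base between 0.027 and 0.037 m or z of canister_2 in the frame of base between 0.071 and 0.081 m or z of canister_2 in the frame of base between 0.115 and 0.125 m or z of canister_2 in the frame of base between 0.159 and 0.169 m) and (z of canister_3 in the frame of base between 0.027 and 0.037 m or z of canister_3 in the frame of base between 0.071 and 0.081 m or z of canister_3 in the frame of base between 0.115 and 0.125 m or z of canister_3 in the frame of base between 0.159 and 0.169 m) and not (horizontal distance between lid and base below 0.006 m and angle between lid's own z axis and vertical below 0.1 rad and angle between the x axis of lid and the x axis of base, either way round below 0.22 rad and (z of lid in the frame of base between 0.159 and 0.169 m or z of lid in the frame of base between 0.203 and 0.213 m))), for 0.2 s.
3. the lid is locked on top of them and not pulled (horizontal distance between each of canister_0, canister_1, canister_2, canister_3, lid and base below 0.006 m and angle between each of canister_0, canister_1, canister_2, canister_3, lid's own z axis and vertical below 0.1 rad and angle between the x axis of each of canister_0, canister_1, canister_2, canister_3, lid and the x axis of base, either way round below 0.22 rad and (z of canister_0 in the frame of base between 0.027 and 0.037 m or z of canister_0 in the frame of base between 0.071 and 0.081 m or z of canister_0 in the frame of base between 0.115 and 0.125 m or z of canister_0 in the frame of base between 0.159 and 0.169 m) and (z of canister_1 in the frame of base between 0.027 and 0.037 m or z of canister_1 in the frame of base between 0.071 and 0.081 m or z of canister_1 in the frame of base between 0.115 and 0.125 m or z of canister_1 in the frame of base between 0.159 and 0.169 m) and (z of canister_2 in the frame of base between 0.027 and 0.037 m or z of canister_2 in the frame of base between 0.071 and 0.081 m or z of canister_2 in the frame of base between 0.115 and 0.125 m or z of canister_2 in the frame of base between 0.159 and 0.169 m) and (z of canister_3 in the frame of base between 0.027 and 0.037 m or z of canister_3 in the frame of base between 0.071 and 0.081 m or z of canister_3 in the frame of base between 0.115 and 0.125 m or z of canister_3 in the frame of base between 0.159 and 0.169 m) and (z of lid in the frame of base between 0.159 and 0.169 m or z of lid in the frame of base between 0.203 and 0.213 m) and contact force between base_keys and anything else below 0.5 N), for 0.2 s.
4. the lid is pulled up by the fingers while all is locked, so that the whole stack hangs on the base's keys with more than 1.5 N (horizontal distance between each of canister_0, canister_1, canister_2, canister_3, lid and base below 0.006 m and angle between each of canister_0, canister_1, canister_2, canister_3, lid's own z axis and vertical below 0.1 rad and angle between the x axis of each of canister_0, canister_1, canister_2, canister_3, lid and the x axis of base, either way round below 0.22 rad and (z of canister_0 in the frame of base between 0.027 and 0.039 m or z of canister_0 in the frame of base between 0.071 and 0.083 m or z of canister_0 in the frame of base between 0.115 and 0.127 m or z of canister_0 in the frame of base between 0.159 and 0.171 m) and (z of canister_1 in the frame of base between 0.027 and 0.039 m or z of canister_1 in the frame of base between 0.071 and 0.083 m or z of canister_1 in the frame of base between 0.115 and 0.127 m or z of canister_1 in the frame of base between 0.159 and 0.171 m) and (z of canister_2 in the frame of base between 0.027 and 0.039 m or z of canister_2 in the frame of base between 0.071 and 0.083 m or z of canister_2 in the frame of base between 0.115 and 0.127 m or z of canister_2 in the frame of base between 0.159 and 0.171 m) and (z of canister_3 in the frame of base between 0.027 and 0.039 m or z of canister_3 in the frame of base between 0.071 and 0.083 m or z of canister_3 in the frame of base between 0.115 and 0.127 m or z of canister_3 in the frame of base between 0.159 and 0.171 m) and (z of lid in the frame of base between 0.159 and 0.1715 m or z of lid in the frame of base between 0.203 and 0.2155 m) and contact force between base_keys and anything else above 1.5 N and contact force between the fingers and lid above 2 N), for 0.1 s.
At the end, for the whole second after the job is handed in: every canister present and above them the lid are locked on the base: within 6 mm of its axis, tilted less than 0.1 rad, turned to within 0.22 rad of the base's x axis (either way round), each at its stacking height from 3 mm below to 4 mm above it, at rest (horizontal distance between each of canister_0, canister_1, canister_2, canister_3, lid and base below 0.006 m and angle between each of canister_0, canister_1, canister_2, canister_3, lid's own z axis and vertical below 0.1 rad and angle between the x axis of each of canister_0, canister_1, canister_2, canister_3, lid and the x axis of base, either way round below 0.22 rad and (z of canister_0 in the frame of base between 0.027 and 0.034 m or z of canister_0 in the frame of base between 0.071 and 0.078 m or z of canister_0 in the frame of base between 0.115 and 0.122 m or z of canister_0 in the frame of base between 0.159 and 0.166 m) and (z of canister_1 in the frame of base between 0.027 and 0.034 m or z of canister_1 in the frame of base between 0.071 and 0.078 m or z of canister_1 in the frame of base between 0.115 and 0.122 m or z of canister_1 in the frame of base between 0.159 and 0.166 m) and (z of canister_2 in the frame of base between 0.027 and 0.034 m or z of canister_2 in the frame of base between 0.071 and 0.078 m or z of canister_2 in the frame of base between 0.115 and 0.122 m or z of canister_2 in the frame of base between 0.159 and 0.166 m) and (z of canister_3 in the frame of base between 0.027 and 0.034 m or z of canister_3 in the frame of base between 0.071 and 0.078 m or z of canister_3 in the frame of base between 0.115 and 0.122 m or z of canister_3 in the frame of base between 0.159 and 0.166 m) and (z of lid in the frame of base between 0.159 and 0.166 m or z of lid in the frame of base between 0.203 and 0.21 m) and linear speed of each of canister_0, canister_1, canister_2, canister_3, lid below 0.02 m/s); the robot touches nothing.
It fails at once if the small jar is moved more than 40 mm or tipped over (distance of small_jar from where it was at the start of the episode above 0.04 m or angle between small_jar's own z axis and vertical above 0.5 rad).
It fails at once if the white jar is moved more than 40 mm or tipped over (distance of white_jar from where it was at the start of the episode above 0.04 m or angle between white_jar's own z axis and vertical above 0.5 rad).
It fails at once if the dark jar is moved more than 40 mm or tipped over (distance of dark_jar from where it was at the start of the episode above 0.04 m or angle between dark_jar's own z axis and vertical above 0.5 rad).
It fails at once if the mug is moved more than 40 mm or tipped over (distance of mug from where it was at the start of the episode above 0.04 m or angle between mug's own z axis and vertical above 0.5 rad).
Of canister_0, canister_1, canister_2, canister_3 only 3 to 4 are there at a start; the rules pass over those that are not, and their reading is None.
At some moment in a run one of canister_0, canister_1, canister_2, canister_3 may be knocked a few centimetres aside while the robot is not near it.
It also fails if it takes over 208 s, if anything falls off the work surface, if the arm or the gripper's body presses on something with over 40 N, if the wrist force passes 120 N, or if a joint passes its speed limit or range.

## Working session

There is one attempt and no reset: what is moved stays moved. The work goes in short steps, Python scripts to look and compute and a shell command to move; the robot and the scene stay as the last step left them, time stands still between calls to the robot, and variables do not carry over. Pictures are saved under pics/ and viewed, about 12 in all and at most 16, crops included, and the job is handed in when it is done.

```bash
ls; mkdir -p pics; python3 - <<'E'
from cell import status, imaging
import cv2,numpy as np
np.set_printoptions(precision=4,suppress=True)
s=status.sense();print(s)
for n in("scene","top","wrist"):
    p=imaging.camera_params(n);print(n,{k:np.array(v).round(4).tolist() for k,v in p.items()})
for n in("scene","top"):
    im=imaging.get_image(n);cv2.imwrite(f"pics/{n}0.png",im[:,:,::-1])
E
```

```text
pics
{'time_s': 0.0, 'joint_pos': array([ 1.2115,  0.6159, -0.0126,  1.4249,  0.0081,  1.1034, -0.0404]), 'dq': array([ 0.0015, -0.0002, -0.0001, -0.0007,  0.0014, -0.0009, -0.0004]), 'effort': array([ -0.0004, -45.8944,   0.2088, -16.5748,  -0.0611,   0.0205,
         0.0002]), 'position': array([ 212.0976, -613.6551,  242.4991]), 'eef_rot': array([-3.0957, -0.52  ,  0.0007]), 'wrist_force': array([ 0.0136, -0.256 ,  0.7548]), 'torque': array([ 0.0042, -0.0311, -0.01  ]), 'grip_width': 1.0030036783673573}
scene {'camera_matrix': [[460.69, 0.0, 285.932], [0.0, 460.69, 205.5508], [0.0, 0.0, 1.0]], 'world_from_camera': [[0.986, -0.1135, 0.1222, 432.2472], [-0.1668, -0.6674, 0.7258, -793.4147], [-0.0008, -0.736, -0.6769, 739.4969], [0.0, 0.0, 0.0, 1.0]]}
top {'camera_matrix': [[431.5289, 0.0, 278.135], [0.0, 431.5289, 208.8914], [0.0, 0.0, 1.0]], 'world_from_camera': [[0.0258, -0.9743, 0.224, 311.7429], [-0.9997, -0.0261, 0.0019, -15.8879], [0.004, -0.2239, -0.9746, 1219.8078], [0.0, 0.0, 0.0, 1.0]]}
wrist {'camera_matrix': [[327.1704, 0.0, 280.239], [0.0, 327.1704, 208.0743], [0.0, 0.0, 1.0]], 'hand_eye': [[-0.0005, -0.9661, -0.2583, 71.4408], [1.0, -0.0005, -0.0003, 0.3144], [0.0002, -0.2583, 0.9661, -141.6502], [0.0, 0.0, 0.0, 1.0]]}
```

View pics/scene0.png

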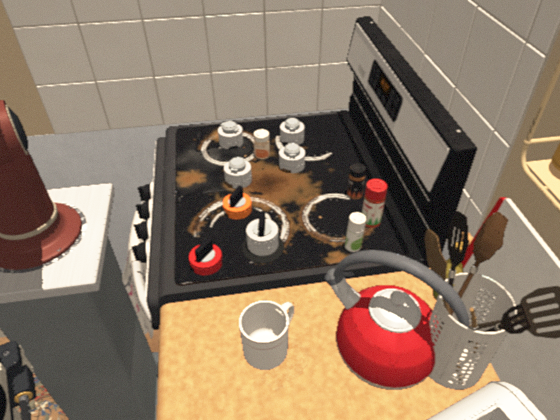

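View pics/top0.png

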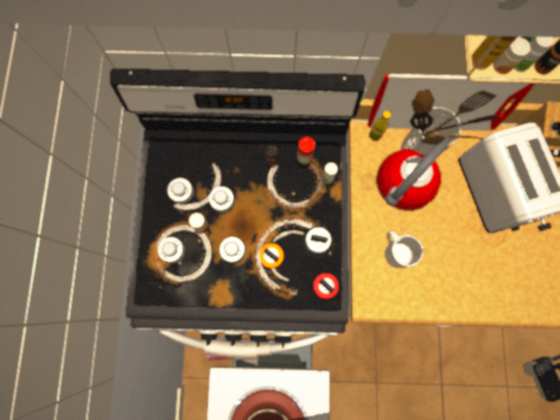

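```bash
cat > h.py <<'E'
from cell import status, imaging
import cv2,numpy as np
from scipy.spatial.transform import Rotation as Ro
np.set_printoptions(precision=1,suppress=True)
def pose():
    s=status.sense(); T=np.eye(4);T[:3,:3]=Ro.from_rotvec(s["eef_rot"]).as_matrix();T[:3,3]=s["position"];return T
def cam(n,T=None):
    p=imaging.camera_params(n);K=np.array(p["camera_matrix"])
    W=np.array(p["world_from_camera"]) if n!="wrist" else (pose() if T is None else T)@np.array(p["hand_eye"])
    return K,W
def ray(c,uv,z):
    K,W=c;d=W[:3,:3]@np.linalg.solve(K,[uv[0],uv[1],1.]);o=W[:3,3];return o+d*(z-o[2])/d[2]
def proj(c,P):
    K,W=c;q=(np.atleast_2d(P)-W[:3,3])@W[:3,:3];q=q@K.T;return q[:,:2]/q[:,2:]
def snap(n,name):
    T=pose();im=imaging.get_image(n)[:,:,::-1].copy();cv2.imwrite(f"pics/{name}.png",im);np.save(f"pics/{name}.npy",T);return im,cam(n,T)
def info():
    s=status.sense();R=Ro.from_rotvec(s["eef_rot"]).as_matrix()
    print("t %.2f"%s["time_s"],"pos",s["position"],"yaw %.1f tilt %.2f"%(np.degrees(np.arctan2(R[1,0],R[0,0])),np.degrees(np.arccos(-R[2,2]))),"F",s["wrist_force"],"grip %.3f"%s["grip_width"],"q7 %.2f"%s["joint_pos"][6])
E
python3 - <<'E'
from h import *
c=cam("top");sc=cam("scene")
for n,uv,z in [("A",(179,187),60),("B",(221,197),60),("C",(170,247),60),("D",(232,247),60),("lid",(319,239),85),("sj",(197,220),71),("wj",(331,170),89),("dj",(271,152),84),("or",(271,256),55),("red",(326,286),55),("mug",(404,250),94)]:
    P=ray(c,uv,z);print(n,P,"scene",proj(sc,P), "r",np.hypot(*P[:2]))
info()
T=pose();print(T)
E
```

```text
A [633.5 264.2  60. ] scene [[294.2 121.5]] r 686.3569243669895
B [607.9 145.6  60. ] scene [[292.7 147.5]] r 625.0682446714304
C [464.9 275.5  60. ] scene [[231.9 124.9]] r 540.399909785214
D [469.3 108.2  60. ] scene [[239.3 162. ]] r 481.6450188842194
lid [ 493.4 -124.4   85. ] scene [[260.9 219.5]] r 508.82918266289516
sj [538.9 205.6  71. ] scene [[262.4 133.3]] r 576.8175462078607
wj [ 685.1 -156.1   89. ] scene [[356.7 217.8]] r 702.6416256743247
dj [734.7  10.3  84. ] scene [[357.3 167.3]] r 734.8134450497596
or [448.4   2.2  55. ] scene [[234.6 192.7]] r 448.3736086707957
red [ 372.3 -146.5   55. ] scene [[203.1 244.8]] r 400.1036966552252
mug [ 468.7 -346.6   94. ] scene [[263.  309.5]] r 582.9406318267186
t 0.10 pos [ 212.2 -613.7  242.6] yaw 19.1 tilt 0.13 F [-0.2  0.1 -0.7] grip 0.998 q7 -0.04
[[   0.9    0.3   -0.   212.2]
 [   0.3   -0.9    0.  -613.7]
 [   0.    -0.    -1.   242.6]
 [   0.     0.     0.     1. ]]
```

```bash
python3 - <<'E'
import cv2,numpy as np
a=cv2.imread("pics/top0.png")[165:310,145:345];b=cv2.imread("pics/scene0.png")[110:285,180:380]
a=cv2.resize(a,(800,580),interpolation=cv2.INTER_CUBIC)[:, :]
cv2.imwrite("pics/topc.png",a)
E
```

```text
(no output)
```

View pics/topc.png

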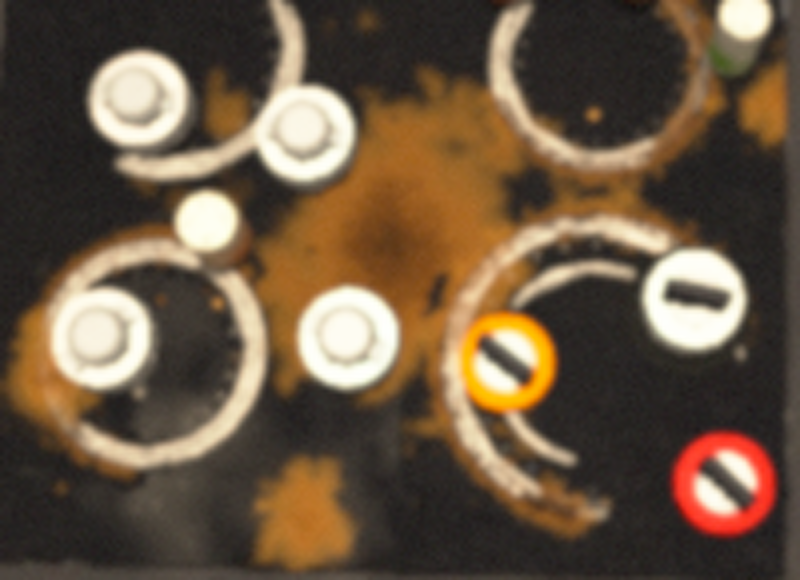

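```bash
python3 -m creep '[[1,35.5,-31,-2,0,0,0],[1,35.5,-31,0,0,0,0],[1,35.5,-31,0,0,0,0],[1,35.5,-31,0,0,0,0],[1,35.5,-31,0,0,0,0],[1,35.5,-31,0,0,0,0]]' 30
python3 -m creep '[[1,35.5,-31,0,0,0,0],[1,35.5,-31,0,0,0,0],[1,35.5,-31,0,0,0,0],[1,35.5,-31,0,0,0,0],[1,35.5,-31,0,0,0,0],[1,35.5,-31,0,0,0,0]]'
python3 -m creep '[[1,0,0,5,0,0,-9],[1,0,0,5,0,0,-9],[1,0,0,5,0,0,-9],[1,0,0,5,0,0,-9],[1,0,0,5,0,0,-9],[1,0,0,5,0,0,-9],[1,0,0,5,0,0,-10],[1,0,0,0,0,0,0],[1,0,0,0,0,0,0]]'
python3 - <<'E'
from h import *
info();snap("wrist","w1")
E
```

```text
time_s: 0.85
position: [353.4, -367.3, 245.4]
eef_rot: [-3.098, -0.52, 0.0]
wrist_force: [0.6, -0.3, 0.1]
grip_width: 0.996
time_s: 1.6
position: [493.8, -122.2, 245.4]
eef_rot: [-3.098, -0.52, 0.001]
wrist_force: [0.6, 0.1, -0.1]
grip_width: 1.001
time_s: 2.72
position: [493.4, -123.6, 210.7]
eef_rot: [-2.354, -2.08, -0.0]
wrist_force: [-0.4, -0.2, 0.9]
grip_width: 1.0
t 2.73 pos [ 493.4 -123.6  210.7] yaw 82.9 tilt 0.01 F [-0.4 -0.2  0.9] grip 1.000 q7 -0.15
```

View pics/w1.png

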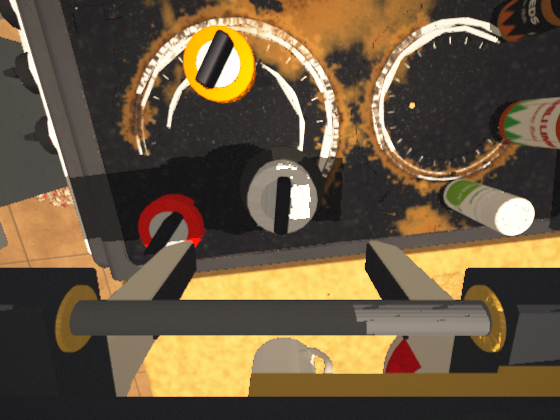

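```bash
cat >> h.py <<'E'
from scipy.optimize import minimize
def circ(r,z,a0=0,a1=360,n=120):
    a=np.radians(np.linspace(a0,a1,n));return np.c_[r*np.cos(a),r*np.sin(a),np.full(n,z)]
def poly(p,z,n=20,close=True):
    p=np.array(p,float);q=np.roll(p,-1,0) if close else p[1:];p=p if close else p[:-1]
    t=np.linspace(0,1,n)[:,None];return np.vstack([np.c_[a+(b-a)*t,np.full(n,z)] for a,b in zip(p,q)])
LID=[circ(33,27),poly([(23,6),(-23,6),(-23,-6),(23,-6)],59)]
def key(s):
    x=np.sqrt(26.5**2-64);y=np.sqrt(21**2-64)
    return poly([(s*y,8),(s*x,8),(s*26.5,0),(s*x,-8),(s*y,-8)],10.5+44,10,False)
CAN=[circ(33,44),key(1),key(-1)]
def place(m,p,z0):
    c,s=np.cos(p[2]),np.sin(p[2]);return m@np.array([[c,s,0],[-s,c,0],[0,0,1]])+[p[0],p[1],z0]
def fit(im,c,model,p0,z0,wts=None,name=None,span=8,yaws=None):
    g=cv2.cvtColor(im,cv2.COLOR_BGR2GRAY);e=cv2.Canny(g,40,110)
    d=np.minimum(cv2.distanceTransform(255-e,cv2.DIST_L2,5),6).astype(np.float32)
    wts=wts or [1]*len(model)
    def cost(p,idx=None):
        r=0
        for w,m in zip(wts,model):
            q=proj(c,place(m,p,z0)).astype(np.float32)
            r+=w*cv2.remap(d,q[:,0].copy(),q[:,1].copy(),cv2.INTER_LINEAR,borderValue=6).mean()
        return r
    best=None
    full=model;fw=wts
    model,wts=full[:1],fw[:1]   # circle first
    g0=min(((cost((p0[0]+a,p0[1]+b,0)),a,b) for a in np.arange(-span,span+.1,1) for b in np.arange(-span,span+.1,1)))
    model,wts=full,fw;x,y=p0[0]+g0[1],p0[1]+g0[2]
    ys=np.radians(np.arange(0,180,3) if yaws is None else yaws)
    out=sorted((cost((x,y,a)),a) for a in ys)
    rs=[minimize(cost,(x,y,a),method="Nelder-Mead",options=dict(initial_simplex=np.array([(x,y,a),(x+2,y,a),(x,y+2,a),(x,y,a+.08)]))) for _,a in out[:4]]
    r=min(rs,key=lambda r:r.fun);p=r.x
    print(name,"x %.1f y %.1f yaw %.1f cost %.2f"%(p[0],p[1],np.degrees(p[2])%180,r.fun),"alts",[(round(np.degrees(q.x[2])%180),round(q.fun,2)) for q in rs])
    if name:
        u=np.round(proj(c,[p[0],p[1],z0+44])[0]).astype(int);h=60;u=np.clip(u,h,[559-h,419-h])
        k=5;o=cv2.resize(im[u[1]-h:u[1]+h,u[0]-h:u[0]+h],None,fx=k,fy=k,interpolation=cv2.INTER_CUBIC)
        for m in full:
            for q in proj(c,place(m,p,z0)): cv2.circle(o,tuple(int(v) for v in (q-u+h+.5)*k),1,(0,255,0),-1)
        cv2.imwrite(f"pics/{name}.png",o)
    return p
E
python3 - <<'E'
from h import *
im=cv2.imread("pics/w1.png");c=cam("wrist",np.load("pics/w1.npy"))
print(proj(c,[493.4,-124.4,57]))
fit(im,c,LID,(493,-124),30,name="lid1",span=14)
E
```

```text
[[280.3 200.8]]
lid1 x 495.1 y -123.0 yaw 78.9 cost 1.57 alts [(79, np.float64(1.57)), (79, np.float64(1.57)), (78, np.float64(1.58)), (79, np.float64(1.57))]
```

View pics/lid1.png

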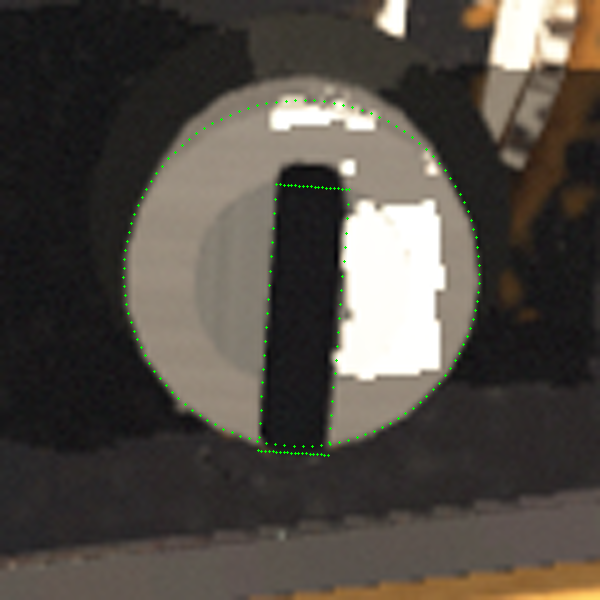

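```bash
python3 -m creep '[[1,0.8,1.6,0,0,0,4],[1,0,0,40,0,0,0],[1,0,0,40,0,0,0],[1,0,0,30,0,0,0],[1,0,0,13.7,0,0,0],[1,0,0,0,0,0,0],[-1,0,0,0,0,0,0],[-1,0,0,0,0,0,0],[-1,0,0,0,0,0,0],[-1,0,0,0,0,0,0]]' 30
python3 -m creep '[[-1,0,0,0,0,0,0],[-1,0,0,0,0,0,0],[-1,0,0,0,0,0,0],[-1,0,0,0,0,0,0]]'
python3 -c "
from h import *
info()"
```

```text
time_s: 4.03
position: [495.3, -123.0, 87.3]
eef_rot: [2.423, 1.999, 0.001]
wrist_force: [-0.2, 0.3, -0.5]
grip_width: 0.622
time_s: 4.53
position: [495.1, -122.9, 86.9]
eef_rot: [-2.423, -2.0, -0.0]
wrist_force: [0.3, 0.1, -0.3]
grip_width: 0.191
t 4.53 pos [ 495.1 -122.9   86.9] yaw 79.1 tilt 0.01 F [ 0.3  0.1 -0.3] grip 0.191 q7 -0.31
```

```bash
python3 -m creep '[[-1,0,0,0,0,0,0],[-1,0,0,0,0,0,0],[-1,0,0,0,0,0,0]]'
python3 -m creep '[[-1,0,0,0,0,0,-8],[-1,0,0,0,0,0,-8],[-1,0,0,0,0,0,-8],[-1,0,0,0,0,0,-8],[-1,0,0,0,0,0,-5],[-1,0,0,0,0,0,0],[-1,0,0,0,0,0,0]]'
python3 -c "
from h import *
info()"
python3 -m creep '[[-1,0,0,-2,0,0,0],[-1,0,0,-2,0,0,0],[-1,0,0,0,0,0,0]]'
python3 -c "
from h import *
info()"
```

```text
time_s: 4.9
position: [495.1, -122.9, 86.9]
eef_rot: [-2.423, -2.0, -0.0]
wrist_force: [-0.2, 0.1, -0.8]
grip_width: 0.125
time_s: 5.78
position: [495.1, -123.0, 87.0]
eef_rot: [1.665, 2.664, -0.0]
wrist_force: [-0.2, -0.1, -0.1]
grip_width: 0.129
t 5.78 pos [ 495.1 -123.    87. ] yaw 116.0 tilt 0.00 F [-0.2 -0.1 -0.1] grip 0.129 q7 0.16
time_s: 6.15
position: [495.2, -122.8, 91.2]
eef_rot: [1.663, 2.665, 0.0]
wrist_force: [-0.5, 1.1, -0.9]
grip_width: 0.129
t 6.15 pos [ 495.2 -122.8   91.2] yaw 116.1 tilt 0.02 F [-0.5  1.1 -0.9] grip 0.129 q7 0.16
```

```bash
python3 -m creep '[[-1,0,0,-18,0,0,0],[-1,0,0,-18,0,0,0],[-1,4,40,0,0,0,0],[-1,4,40,0,0,0,0],[-1,2.6,33,0,0,0,0],[-1,0,0,0,0,0,0],[-1,0,0,30,0,0,0],[-1,0,0,30,0,0,0],[-1,0,0,8,0,0,0],[-1,0,0,1.5,0,0,0]]'
python3 -c "
from h import *
info()"
python3 -m creep '[[-1,0,0,0.5,0,0,0],[-1,0,0,0,0,0,0],[1,0,0,0,0,0,0],[1,0,0,0,0,0,0],[1,0,0,0,0,0,0],[1,0,0,0,0,0,0],[1,0,0,0,0,0,0],[1,0,0,-40,0,0,0],[1,0,0,-40,0,0,0],[1,0,0,-40,0,0,0]]'
python3 -c "
from h import *
info()"
```

```text
time_s: 7.4
position: [591.7, -64.2, 57.7]
eef_rot: [-1.664, -2.665, 0.001]
wrist_force: [0.5, -0.3, -0.9]
grip_width: 0.127
t 7.40 pos [591.7 -64.2  57.7] yaw 116.0 tilt 0.02 F [ 0.5 -0.3 -0.9] grip 0.127 q7 0.07
time_s: 8.65
position: [591.8, -63.7, 178.1]
eef_rot: [-1.663, -2.665, -0.0]
wrist_force: [1.6, 0.1, 0.4]
grip_width: 0.938
t 8.65 pos [591.8 -63.7 178.1] yaw 116.1 tilt 0.02 F [1.6 0.1 0.4] grip 0.938 q7 0.16
```

```bash
python3 -m creep '[[1,-3,-38,0,0,0,0],[1,-4,-38,0,0,0,0],[1,-4,-37,0,0,0,0],[1,0,0,0,0,0,0],[1,0,0,0,0,0,0]]'
python3 - <<'E'
from h import *
info();im,c=snap("wrist","w2")
fit(im,c,CAN,(495,-123),-14,name="base2",span=8)
fit(im,c,LID,(592,-64),0,name="lid2",span=8)
E
```

```text
time_s: 9.28
position: [496.1, -122.9, 177.3]
eef_rot: [1.662, 2.665, 0.002]
wrist_force: [0.6, 0.5, 0.2]
grip_width: 1.002
t 9.28 pos [ 496.1 -122.9  177.3] yaw 116.1 tilt 0.09 F [0.6 0.5 0.2] grip 1.002 q7 0.26
base2 x 494.2 y -123.6 yaw 78.2 cost 2.33 alts [(79, np.float64(2.33)), (78, np.float64(2.33)), (78, np.float64(2.33)), (78, np.float64(2.33))]
lid2 x 592.7 y -64.6 yaw 116.2 cost 2.11 alts [(119, np.float64(2.12)), (119, np.float64(2.12)), (116, np.float64(2.11)), (116, np.float64(2.12))]
```

View pics/base2.png

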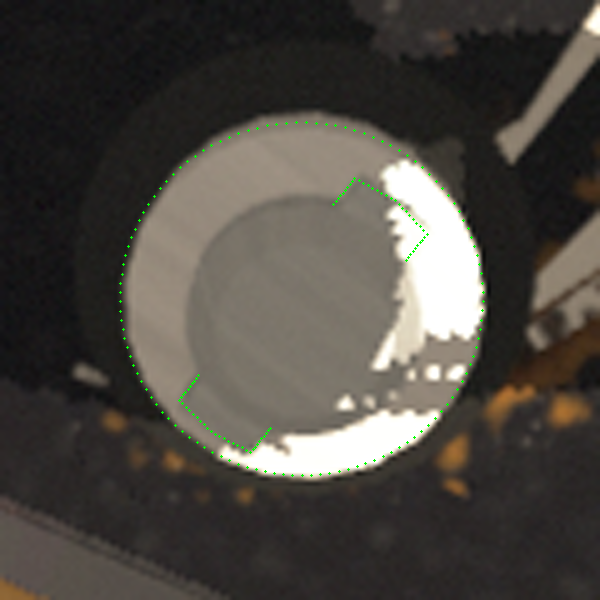

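```bash
python3 -m creep '[[1,44,15.4,0,0,0,0],[1,44,15.4,0,0,0,0],[1,44,15.4,0,0,0,0],[1,44,15.4,0,0,0,0],[1,43.5,15.4,20,0,0,0],[1,0,0,22,0,0,0],[1,0,0,0,0,0,0],[1,0,0,0,0,0,0]]'
python3 - <<'E'
from h import *
info();im,c=snap("wrist","w3")
fit(im,c,CAN,(469,108),0,name="canD",span=16)
E
```

```text
time_s: 10.32
position: [468.7, 108.0, 135.4]
eef_rot: [1.663, 2.665, 0.001]
wrist_force: [0.6, 0.2, 0.4]
grip_width: 0.999
t 10.32 pos [468.7 108.  135.4] yaw 116.0 tilt 0.06 F [0.6 0.2 0.4] grip 0.999 q7 -0.26
canD x 463.6 y 112.2 yaw 67.1 cost 1.97 alts [(67, np.float64(1.97)), (67, np.float64(1.97)), (67, np.float64(1.97)), (67, np.float64(1.97))]
```

View pics/canD.png

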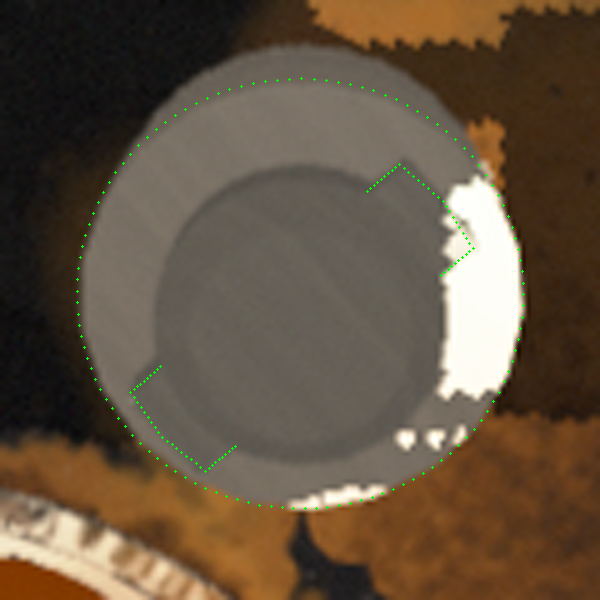

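```bash
python3 -m creep '[[1,6,-2.7,0,0,0,0],[1,0,0,40,0,0,0],[1,0,0,40,0,0,0],[1,0,0,15.4,0,0,0],[1,0,0,0,0,0,0],[-1,0,0,0,0,0,0],[-1,0,0,0,0,0,0],[-1,0,0,0,0,0,0],[-1,0,0,0,0,0,0],[-1,0,0,0,0,0,0]]' 30
python3 -m creep '[[-1,0,0,0,0,0,0]]'
python3 -c "
from h import *
info()"
python3 -m creep '[[-1,0,0,-40,0,0,0],[-1,0,0,-40,0,0,0],[-1,0,0,-20,0,0,0],[-1,0,0,0,0,0,0]]'
python3 -c "
from h import *
info()"
```

```text
time_s: 11.62
position: [463.4, 112.0, 40.2]
eef_rot: [1.663, 2.664, 0.001]
wrist_force: [-0.9, -0.8, 5.9]
grip_width: 0.705
time_s: 11.75
position: [463.4, 112.0, 40.2]
eef_rot: [1.663, 2.664, 0.001]
wrist_force: [-0.0, 0.3, 5.8]
grip_width: 0.706
t 11.75 pos [463.4 112.   40.2] yaw 116.1 tilt 0.08 F [-0.   0.3  5.8] grip 0.706 q7 -0.41
time_s: 12.25
position: [463.6, 112.0, 140.5]
eef_rot: [1.663, 2.663, 0.003]
wrist_force: [0.1, 0.3, -1.8]
grip_width: 0.706
t 12.25 pos [463.6 112.  140.5] yaw 116.0 tilt 0.16 F [ 0.1  0.3 -1.8] grip 0.706 q7 -0.28
```

```bash
python3 -m creep '[[-1,-45,-15,0,0,0,0],[-1,-45,-15,0,0,0,0],[-1,-45,-15,0,0,0,0],[-1,-45,-15,0,0,0,0],[-1,-45,-15,0,0,0,0],[-1,0,0,0,0,0,-9.7],[-1,0,0,0,0,0,-9.7],[-1,0,0,0,0,0,-9.7],[-1,0,0,0,0,0,-9.7],[-1,0,0,0,0,0,-9.8]]'
python3 -m creep '[[-1,0,0,25,0,0,0],[-1,0,0,15,0,0,0],[-1,0,0,0,0,0,0],[-1,0,0,0,0,0,0]]'
python3 - <<'E'
from h import *
info();T=pose();print("tool shift to base",T[:3,:3].T@(np.array([494.7,-123.2,0])-T[:3,3]))
E
```

```text
time_s: 13.5
position: [493.4, -123.1, 137.8]
eef_rot: [-0.41, -3.112, -0.001]
wrist_force: [0.3, 0.8, -1.2]
grip_width: 0.707
time_s: 14.0
position: [494.7, -122.9, 99.7]
eef_rot: [0.418, 3.113, 0.0]
wrist_force: [-0.0, -0.2, -1.0]
grip_width: 0.706
t 14.00 pos [ 494.7 -122.9   99.7] yaw 164.7 tilt 0.02 F [-0.  -0.2 -1. ] grip 0.706 q7 0.81
tool shift to base [-0.  -0.4 99.7]
```

```bash
python3 -m creep '[[-1,0,-0.4,6,0,0,0],[-1,0,0,5,0,0,0],[-1,0,0,3,0,0,0],[-1,0,0,3,0,0,0],[-1,0,0,3,0,0,0],[-1,0,0,0,0,0,0]]'
python3 -c "
from h import *
info()"
python3 -m creep '[[-1,0,0,3,0,0,0],[-1,0,0,3,0,0,0],[-1,0,0,2.5,0,0,0],[-1,0,0,0.8,0,0,0],[-1,0,0,0,0,0,0]]'
python3 -c "
from h import *
info()"
```

```text
time_s: 14.75
position: [494.2, -123.5, 79.4]
eef_rot: [-0.419, -3.113, -0.0]
wrist_force: [-0.4, -0.2, -0.7]
grip_width: 0.704
t 14.75 pos [ 494.2 -123.5   79.4] yaw 164.7 tilt 0.02 F [-0.4 -0.2 -0.7] grip 0.704 q7 0.78
time_s: 15.38
position: [494.4, -123.5, 70.3]
eef_rot: [0.419, 3.113, 0.0]
wrist_force: [-0.5, 0.5, -1.0]
grip_width: 0.705
t 15.38 pos [ 494.4 -123.5   70.3] yaw 164.7 tilt 0.01 F [-0.5  0.5 -1. ] grip 0.705 q7 0.76
```

```bash
python3 -m creep '[[-1,0,0,0,0,0,9],[-1,0,0,0,0,0,9],[-1,0,0,0,0,0,9],[-1,0,0,0,0,0,7],[-1,0,0,0,0,0,3],[-1,0,0,0,0,0,2],[-1,0,0,0,0,0,0]]'
python3 -c "
from h import *
info();print(status.sense()['torque']*1000)"
python3 -m creep '[[-1,0,0,-1.5,0,0,0],[-1,0,0,-1.5,0,0,0],[-1,0,0,0,0,0,0]]'
python3 -c "
from h import *
info()"
```

```text
time_s: 16.25
position: [495.1, -123.4, 70.5]
eef_rot: [1.43, 2.796, 0.001]
wrist_force: [1.9, -0.6, -1.2]
grip_width: 0.704
t 16.25 pos [ 495.1 -123.4   70.5] yaw 125.8 tilt 0.10 F [ 1.9 -0.6 -1.2] grip 0.704 q7 0.24
[-171.3 -492.7  622.7]
time_s: 16.62
position: [495.0, -123.4, 71.5]
eef_rot: [-1.434, -2.795, -0.004]
wrist_force: [5.0, -1.2, -17.7]
grip_width: 0.703
t 16.62 pos [ 495.  -123.4   71.5] yaw 125.7 tilt 0.15 F [  5.   -1.2 -17.7] grip 0.703 q7 0.24
```

```bash
python3 -m creep '[[-1,0,0,2.5,0,0,-1],[-1,0,0,0,0,0,0],[1,0,0,0,0,0,0],[1,0,0,0,0,0,0],[1,0,0,0,0,0,0],[1,0,0,-30,0,0,0],[1,0,0,-40,0,0,0],[1,0,0,-40,0,0,10.7]]'
python3 -m creep '[[1,32,36.6,0,0,0,0],[1,32,36.6,0,0,0,0],[1,32,36.6,0,0,0,0],[1,32,36.6,0,0,0,0],[1,32,36.6,10,0,0,0],[1,32,36.6,30,0,0,0],[1,0,0,0,0,0,0],[1,0,0,0,0,0,0]]'
python3 - <<'E'
from h import *
info();im,c=snap("wrist","w4")
fit(im,c,CAN,(608,146),0,name="canB",span=16)
fit(im,c,CAN,(632,266),0,name="canA",span=16)
E
```

```text
time_s: 17.62
position: [493.6, -123.6, 181.6]
eef_rot: [-1.672, -2.657, -0.0]
wrist_force: [0.3, -0.7, -0.1]
grip_width: 1.0
time_s: 18.62
position: [607.3, 144.4, 140.5]
eef_rot: [-1.666, -2.663, 0.003]
wrist_force: [-1.0, 0.4, -0.4]
grip_width: 0.998
t 18.62 pos [607.3 144.4 140.5] yaw 116.0 tilt 0.10 F [-1.   0.4 -0.4] grip 0.998 q7 -0.21
canB x 606.5 y 150.5 yaw 83.8 cost 3.31 alts [(84, np.float64(3.31)), (84, np.float64(3.31)), (84, np.float64(3.32)), (84, np.float64(3.31))]
canA x 629.1 y 268.4 yaw 84.2 cost 1.93 alts [(84, np.float64(1.94)), (84, np.float64(1.93)), (81, np.float64(2.04)), (84, np.float64(1.93))]
```

View pics/w4.png

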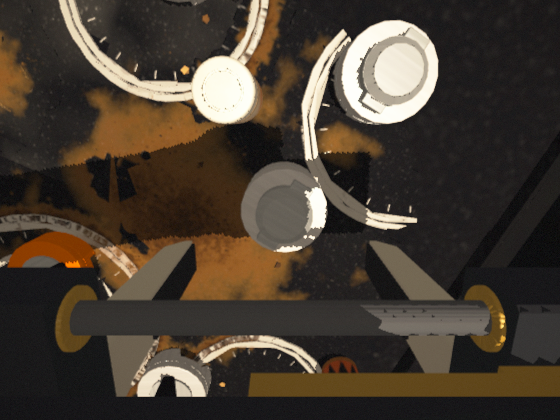

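```bash
python3 - <<'E'
import h; from h import *
im=cv2.imread("pics/w4.png");c=cam("wrist",np.load("pics/w4.npy"))
g=cv2.cvtColor(im,cv2.COLOR_BGR2GRAY)
g2=cv2.createCLAHE(6,(12,12)).apply(cv2.bilateralFilter(g,5,20,3))
im2=cv2.cvtColor(g2,cv2.COLOR_GRAY2BGR)
fit(im2,c,CAN,(606.5,150.5),0,name="cB2",span=6)
a=cv2.imread("pics/cB2.png");b=cv2.imread("pics/canA.png")
cv2.imwrite("pics/cBA.png",cv2.resize(np.hstack([a,b]),(800,400)))
E
```

```text
cB2 x 607.2 y 149.7 yaw 82.6 cost 2.18 alts [(83, np.float64(2.18)), (85, np.float64(2.21)), (86, np.float64(2.2)), (83, np.float64(2.19))]
```

View pics/cBA.png

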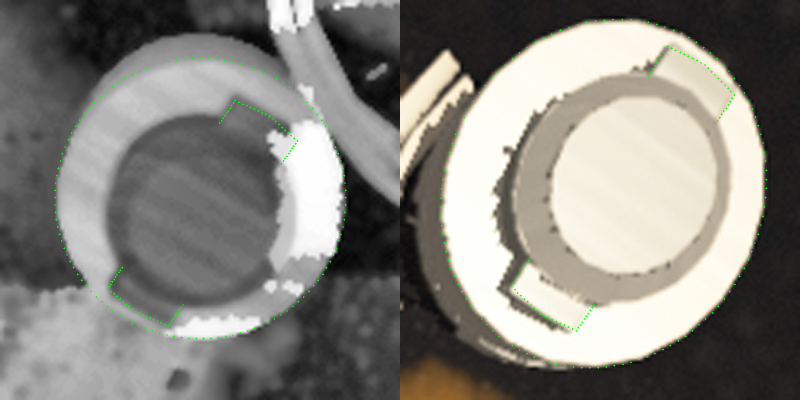

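```bash
python3 -m creep '[[1,5.2,2.3,0,0,0,0],[1,0,0,40,0,0,0],[1,0,0,40,0,0,0],[1,0,0,20.3,0,0,0],[1,0,0,0,0,0,0],[-1,0,0,0,0,0,0],[-1,0,0,0,0,0,0],[-1,0,0,0,0,0,0],[-1,0,0,0,0,0,0],[-1,0,0,0,0,0,0]]' 30
python3 -m creep '[[-1,0,0,0,0,0,0]]'
python3 -c "
from h import *
info()"
python3 -m creep '[[-1,0,0,-40,0,0,0],[-1,0,0,-40,0,0,0],[-1,0,0,-40,0,0,0],[-1,0,0,-20,0,0,0],[-1,0,0,0,0,0,0]]'
python3 - <<'E'
from h import *
info();T=pose();print("tool shift to base",T[:3,:3].T@(np.array([494.7,-123.2,0])-T[:3,3]))
E
```

```text
time_s: 19.92
position: [608.0, 151.1, 41.4]
eef_rot: [1.665, 2.663, 0.001]
wrist_force: [-0.5, -0.2, 6.2]
grip_width: 0.701
time_s: 20.05
position: [608.0, 151.1, 41.4]
eef_rot: [1.665, 2.663, 0.001]
wrist_force: [-1.1, -0.2, 5.0]
grip_width: 0.704
t 20.05 pos [608.  151.1  41.4] yaw 116.0 tilt 0.08 F [-1.1 -0.2  5. ] grip 0.704 q7 -0.28
time_s: 20.68
position: [608.1, 151.3, 181.7]
eef_rot: [1.665, 2.662, 0.004]
wrist_force: [0.9, -0.2, -1.7]
grip_width: 0.704
t 20.68 pos [608.1 151.3 181.7] yaw 116.0 tilt 0.18 F [ 0.9 -0.2 -1.7] grip 0.704 q7 -0.19
tool shift to base [-197.1 -222.8  181.1]
```

```bash
python3 -m creep '[[-1,-32.8,-37.1,0,0,0,0],[-1,-32.8,-37.1,0,0,0,0],[-1,-32.8,-37.1,0,0,0,0],[-1,-32.8,-37.1,0,0,0,0],[-1,-32.8,-37.1,0,0,0,0],[-1,-33,-37.2,0,0,0,0],[-1,0,0,0,0,0,-10],[-1,0,0,0,0,0,-10],[-1,0,0,10,0,0,-10],[-1,0,0,20,0,0,-2.6]]'
python3 -m creep '[[-1,0,0,10,0,0,0],[-1,0,0,0,0,0,0],[-1,0,0,0,0,0,0]]'
python3 - <<'E'
from h import *
info();T=pose();print("tool shift to base",T[:3,:3].T@(np.array([494.7,-123.2,0])-T[:3,3]))
E
```

```text
time_s: 21.92
position: [493.0, -123.9, 149.0]
eef_rot: [-0.848, -3.024, -0.001]
wrist_force: [-0.6, -0.3, -1.5]
grip_width: 0.709
time_s: 22.3
position: [493.8, -123.5, 140.7]
eef_rot: [0.851, 3.024, 0.0]
wrist_force: [0.4, -0.3, -0.7]
grip_width: 0.703
t 22.30 pos [ 493.8 -123.5  140.7] yaw 148.6 tilt 0.03 F [ 0.4 -0.3 -0.7] grip 0.703 q7 0.64
tool shift to base [ -0.5   0.7 140.7]
```

```bash
python3 -m creep '[[-1,-0.5,0.7,6,0,0,0],[-1,0,0,5,0,0,0],[-1,0,0,3,0,0,0],[-1,0,0,3,0,0,0],[-1,0,0,0,0,0,0]]'
python3 -c "
from h import *
info()"
python3 -m creep '[[-1,0,0,3,0,0,0],[-1,0,0,3,0,0,0],[-1,0,0,2,0,0,0],[-1,0,0,0,0,0,0]]'
python3 -c "
from h import *
info()"
```

```text
time_s: 22.92
position: [494.2, -123.3, 123.3]
eef_rot: [-0.851, -3.024, -0.0]
wrist_force: [-0.1, -0.7, -0.5]
grip_width: 0.7
t 22.93 pos [ 494.2 -123.3  123.3] yaw 148.6 tilt 0.03 F [-0.1 -0.7 -0.5] grip 0.700 q7 0.62
time_s: 23.42
position: [494.4, -123.3, 115.5]
eef_rot: [0.851, 3.024, 0.0]
wrist_force: [-0.1, -0.8, -1.0]
grip_width: 0.708
t 23.43 pos [ 494.4 -123.3  115.5] yaw 148.6 tilt 0.01 F [-0.1 -0.8 -1. ] grip 0.708 q7 0.61
```

```bash
python3 -m creep '[[-1,0,0,0,0,0,9],[-1,0,0,0,0,0,9],[-1,0,0,0,0,0,9],[-1,0,0,0,0,0,7],[-1,0,0,0,0,0,3],[-1,0,0,0,0,0,2],[-1,0,0,0,0,0,0]]'
python3 -c "
from h import *
info();print(status.sense()['torque']*1000)"
python3 -m creep '[[-1,0,0,-1.5,0,0,0],[-1,0,0,-1.5,0,0,0],[-1,0,0,0,0,0,0]]'
python3 -c "
from h import *
info()"
```

```text
time_s: 24.3
position: [494.6, -123.2, 115.5]
eef_rot: [1.81, 2.568, 0.0]
wrist_force: [1.3, -0.6, -1.1]
grip_width: 0.706
t 24.30 pos [ 494.6 -123.2  115.5] yaw 109.6 tilt 0.03 F [ 1.3 -0.6 -1.1] grip 0.706 q7 0.08
[ -33.1 -200.   236.8]
time_s: 24.68
position: [493.7, -123.3, 117.6]
eef_rot: [-1.81, -2.565, 0.0]
wrist_force: [1.3, 1.0, -10.3]
grip_width: 0.706
t 24.68 pos [ 493.7 -123.3  117.6] yaw 109.6 tilt 0.10 F [  1.3   1.  -10.3] grip 0.706 q7 0.09
```

```bash
python3 -m creep '[[-1,0,0,2.5,0,0,-1],[-1,0,0,0,0,0,0],[1,0,0,0,0,0,0],[1,0,0,0,0,0,0],[1,0,0,0,0,0,0],[1,0,0,-35,0,0,0],[1,0,0,-40,0,0,0],[1,45.6,36.7,0,0,0,0],[1,45.6,36.7,0,0,0,0],[1,45.6,36.7,0,0,0,0]]'
python3 -m creep '[[1,45.6,36.7,0,0,0,0],[1,45.6,36.7,0,0,0,0],[1,45.6,36.7,0,0,0,0],[1,45.6,36.7,0,0,0,0],[1,0,0,30,0,0,10],[1,0,0,20,0,0,0],[1,0,0,0,0,0,0],[1,0,0,0,0,0,0]]'
python3 - <<'E'
from h import *
info();im,c=snap("wrist","w5")
p=fit(im,c,CAN,(629,268),0,name="canA5",span=12)
T=pose();print("tool shift",T[:3,:3].T@(np.array([p[0],p[1],41])-T[:3,3]))
g=cv2.createCLAHE(6,(12,12)).apply(cv2.bilateralFilter(cv2.cvtColor(im,cv2.COLOR_BGR2GRAY),5,20,3))
fit(cv2.cvtColor(g,cv2.COLOR_GRAY2BGR),c,CAN,p[:2],0,name="canA5b",span=6)
fit(im,c,CAN,(465,278),0,name="canC5",span=14)
a=[cv2.imread(f"pics/{n}.png") for n in("canA5","canA5b")]
cv2.imwrite("pics/cA5.png",cv2.resize(np.hstack(a),(800,400)))
E
```

```text
time_s: 25.92
position: [549.9, 44.6, 191.3]
eef_rot: [1.79, 2.581, 0.0]
wrist_force: [1.0, -0.4, 0.5]
grip_width: 1.003
time_s: 26.92
position: [623.2, 265.9, 141.9]
eef_rot: [2.008, 2.416, 0.002]
wrist_force: [0.2, 0.1, 0.2]
grip_width: 1.002
t 26.93 pos [623.2 265.9 141.9] yaw 100.6 tilt 0.09 F [0.2 0.1 0.2] grip 1.002 q7 -0.56
canA5 x 628.5 y 268.7 yaw 83.7 cost 2.42 alts [(84, np.float64(2.42)), (84, np.float64(2.42)), (84, np.float64(2.42)), (84, np.float64(2.42))]
tool shift [  1.6   5.4 101.3]
canA5b x 628.8 y 268.6 yaw 85.0 cost 2.11 alts [(85, np.float64(2.11)), (85, np.float64(2.11)), (85, np.float64(2.12)), (85, np.float64(2.11))]
canC5 x 459.1 y 281.1 yaw 32.5 cost 2.32 alts [(32, np.float64(2.32)), (33, np.float64(2.32)), (33, np.float64(2.33)), (21, np.float64(2.42))]
```

View pics/cA5.png

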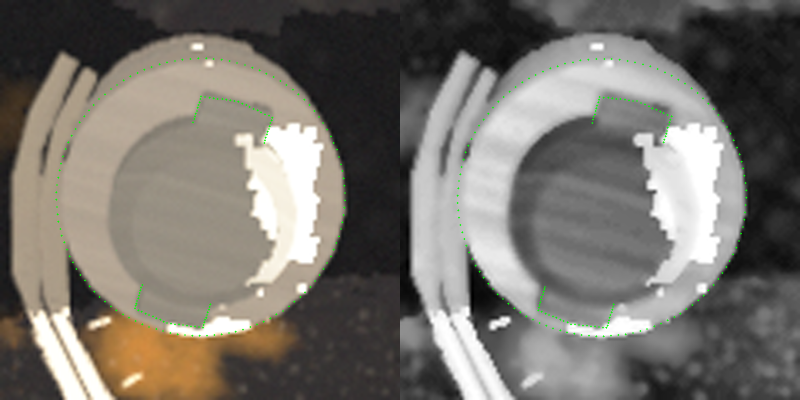

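```bash
python3 -m creep '[[1,1.6,5.5,0,0,0,0],[1,0,0,40,0,0,0],[1,0,0,40,0,0,0],[1,0,0,21.5,0,0,0],[1,0,0,0,0,0,0],[-1,0,0,0,0,0,0],[-1,0,0,0,0,0,0],[-1,0,0,0,0,0,0],[-1,0,0,0,0,0,0],[-1,0,0,0,0,0,0]]' 30
python3 -m creep '[[-1,0,0,0,0,0,0]]'
python3 -c "
from h import *
info()"
python3 -m creep '[[-1,0,0,-40,0,0,0],[-1,0,0,-50,0,0,0],[-1,0,0,-50,0,0,0],[-1,0,0,-50,0,0,0],[-1,0,0,0,0,0,0]]'
python3 - <<'E'
from h import *
info();T=pose();print("tool shift to base",T[:3,:3].T@(np.array([494.7,-123.2,0])-T[:3,3]))
E
```

```text
time_s: 28.22
position: [628.4, 268.6, 40.6]
eef_rot: [2.007, 2.416, 0.003]
wrist_force: [-0.8, -0.6, 5.4]
grip_width: 0.704
time_s: 28.35
position: [628.5, 268.6, 40.6]
eef_rot: [2.007, 2.416, 0.003]
wrist_force: [-0.4, -0.3, 5.1]
grip_width: 0.706
t 28.35 pos [628.5 268.6  40.6] yaw 100.6 tilt 0.11 F [-0.4 -0.3  5.1] grip 0.706 q7 -0.61
time_s: 28.98
position: [629.4, 270.0, 234.2]
eef_rot: [2.006, 2.414, 0.014]
wrist_force: [0.4, -0.4, -0.5]
grip_width: 0.705
t 28.98 pos [629.4 270.  234.2] yaw 100.6 tilt 0.53 F [ 0.4 -0.4 -0.5] grip 0.705 q7 -0.52
tool shift to base [-362.6 -206.5  231.2]
```

```bash
python3 -m creep '[[-1,-45.3,-25.8,0,0,0,0],[-1,-45.3,-25.8,0,0,0,0],[-1,-45.3,-25.8,0,0,0,0],[-1,-45.3,-25.8,0,0,0,0],[-1,-45.3,-25.8,0,0,0,0],[-1,-45.3,-25.8,0,0,0,0],[-1,-45.3,-25.8,0,0,0,0],[-1,-45.3,-25.8,0,0,0,0]]'
python3 -m creep '[[-1,0,0,0,0,0,-10],[-1,0,0,10,0,0,-10],[-1,0,0,20,0,0,-10],[-1,0,0,20,0,0,-1.4],[-1,0,0,0,0,0,0],[-1,0,0,0,0,0,0]]'
python3 - <<'E'
from h import *
info();T=pose();print("tool shift to base",T[:3,:3].T@(np.array([494.7,-123.2,158.6])-T[:3,3]))
E
```

```text
time_s: 29.98
position: [489.5, -127.4, 227.8]
eef_rot: [-2.006, -2.414, 0.002]
wrist_force: [0.4, -0.7, -0.3]
grip_width: 0.704
time_s: 30.72
position: [491.2, -125.6, 179.3]
eef_rot: [-1.279, -2.869, -0.0]
wrist_force: [-0.6, 0.5, 0.6]
grip_width: 0.703
t 30.73 pos [ 491.2 -125.6  179.3] yaw 132.0 tilt 0.05 F [-0.6  0.5  0.6] grip 0.703 q7 0.49
tool shift to base [-0.5  4.2 20.7]
```

```bash
python3 -m creep '[[-1,-0.5,4.2,0,0,0,0],[-1,0,0,5,0,0,0],[-1,0,0,4,0,0,0],[-1,0,0,3,0,0,0],[-1,0,0,0,0,0,0]]'
python3 -c "
from h import *
info()"
python3 -m creep '[[-1,0,0,3,0,0,0],[-1,0,0,3,0,0,0],[-1,0,0,2.6,0,0,0],[-1,0,0,0,0,0,0]]'
python3 -c "
from h import *
info()"
```

```text
time_s: 31.35
position: [494.6, -123.4, 167.1]
eef_rot: [-1.278, -2.869, 0.0]
wrist_force: [0.8, 0.0, -1.6]
grip_width: 0.704
t 31.35 pos [ 494.6 -123.4  167.1] yaw 132.0 tilt 0.05 F [ 0.8  0.  -1.6] grip 0.704 q7 0.47
time_s: 31.85
position: [494.9, -123.3, 158.8]
eef_rot: [-1.278, -2.87, -0.0]
wrist_force: [0.3, 0.5, 0.0]
grip_width: 0.705
t 31.85 pos [ 494.9 -123.3  158.8] yaw 132.0 tilt 0.01 F [0.3 0.5 0. ] grip 0.705 q7 0.46
```

```bash
python3 -m creep '[[-1,0,0,0,0,0,9],[-1,0,0,0,0,0,9],[-1,0,0,0,0,0,9],[-1,0,0,0,0,0,7],[-1,0,0,0,0,0,3],[-1,0,0,0,0,0,2],[-1,0,0,0,0,0,0]]'
python3 -c "
from h import *
info();print(status.sense()['torque']*1000)"
python3 -m creep '[[-1,0,0,-1.5,0,0,0],[-1,0,0,-1.5,0,0,0],[-1,0,0,0,0,0,0]]'
python3 -c "
from h import *
info()"
```

```text
time_s: 32.72
position: [495.0, -123.2, 159.0]
eef_rot: [2.161, 2.28, 0.0]
wrist_force: [1.0, -0.3, -1.3]
grip_width: 0.704
t 32.73 pos [ 495.  -123.2  159. ] yaw 93.1 tilt 0.03 F [ 1.  -0.3 -1.3] grip 0.704 q7 -0.07
[ -90.7 -183.7  381.2]
time_s: 33.1
position: [494.6, -123.3, 161.7]
eef_rot: [-2.162, -2.278, 0.0]
wrist_force: [0.7, 0.7, -3.3]
grip_width: 0.706
t 33.10 pos [ 494.6 -123.3  161.7] yaw 93.0 tilt 0.04 F [ 0.7  0.7 -3.3] grip 0.706 q7 -0.07
```

```bash
python3 -m creep '[[-1,0,0,-1,0,0,0],[-1,0,0,0,0,0,0]]'
python3 -c "
from h import *
info()"
python3 -m creep '[[-1,0,0,3.6,0,0,-1],[-1,0,0,0,0,0,0],[1,0,0,0,0,0,0],[1,0,0,0,0,0,0],[1,0,0,0,0,0,0],[1,0,0,-35,0,0,0],[1,0,0,-40,0,0,0],[1,0,0,0,0,0,0]]'
python3 - <<'E'
from h import *
info();T=pose();print("tool shift to C",T[:3,:3].T@(np.array([459,279,141])-T[:3,3]))
E
```

```text
time_s: 33.35
position: [493.9, -123.2, 161.8]
eef_rot: [-2.161, -2.277, 0.002]
wrist_force: [1.6, 0.7, -11.8]
grip_width: 0.708
t 33.35 pos [ 493.9 -123.2  161.8] yaw 93.0 tilt 0.14 F [  1.6   0.7 -11.8] grip 0.708 q7 -0.07
time_s: 34.35
position: [497.0, -123.4, 237.3]
eef_rot: [2.139, 2.292, 0.006]
wrist_force: [0.3, 1.1, 0.3]
grip_width: 0.997
t 34.35 pos [ 497.  -123.4  237.3] yaw 93.9 tilt 0.43 F [0.3 1.1 0.3] grip 0.997 q7 0.01
tool shift to C [404.2 -10.9  95.5]
```

```bash
python3 -m creep '[[1,50.5,-1.4,0,0,0,0],[1,50.5,-1.4,0,0,0,0],[1,50.5,-1.4,0,0,0,0],[1,50.5,-1.4,0,0,0,0],[1,50.5,-1.4,0,0,0,0],[1,50.5,-1.4,0,0,0,0],[1,50.5,-1.4,20,0,0,0],[1,50.5,-1.4,30,0,0,0],[1,0,0,40,0,0,0],[1,0,0,5,0,0,0]]'
python3 -m creep '[[1,0,0,0,0,0,0],[1,0,0,0,0,0,0]]'
python3 - <<'E'
from h import *
info();im,c=snap("wrist","w6")
p=fit(im,c,CAN,(459,281),0,name="canC6",span=12)
T=pose();print("tool shift",T[:3,:3].T@(np.array([p[0],p[1],40.5])-T[:3,3]))
g=cv2.createCLAHE(6,(12,12)).apply(cv2.bilateralFilter(cv2.cvtColor(im,cv2.COLOR_BGR2GRAY),5,20,3))
fit(cv2.cvtColor(g,cv2.COLOR_GRAY2BGR),c,CAN,p[:2],0,name="canC6b",span=6)
a=[cv2.imread(f"pics/{n}.png") for n in("canC6","canC6b")]
cv2.imwrite("pics/cC6.png",cv2.resize(np.hstack(a),(800,400)))
E
```

```text
time_s: 35.6
position: [453.5, 277.6, 136.2]
eef_rot: [-2.141, -2.297, 0.012]
wrist_force: [-0.3, 0.3, -0.5]
grip_width: 0.999
time_s: 35.85
position: [456.8, 278.7, 140.7]
eef_rot: [2.144, 2.295, 0.004]
wrist_force: [-0.0, -0.2, 0.2]
grip_width: 1.0
t 35.85 pos [456.8 278.7 140.7] yaw 93.9 tilt 0.16 F [-0.  -0.2  0.2] grip 1.000 q7 -0.89
canC6 x 458.7 y 281.1 yaw 135.8 cost 2.52 alts [(136, np.float64(2.53)), (136, np.float64(2.52)), (136, np.float64(2.53)), (136, np.float64(2.52))]
tool shift [  2.1   1.8 100.3]
canC6b x 458.6 y 281.2 yaw 136.4 cost 2.92 alts [(134, np.float64(2.99)), (137, np.float64(2.96)), (136, np.float64(2.92)), (123, np.float64(3.58))]
```

View pics/cC6.png

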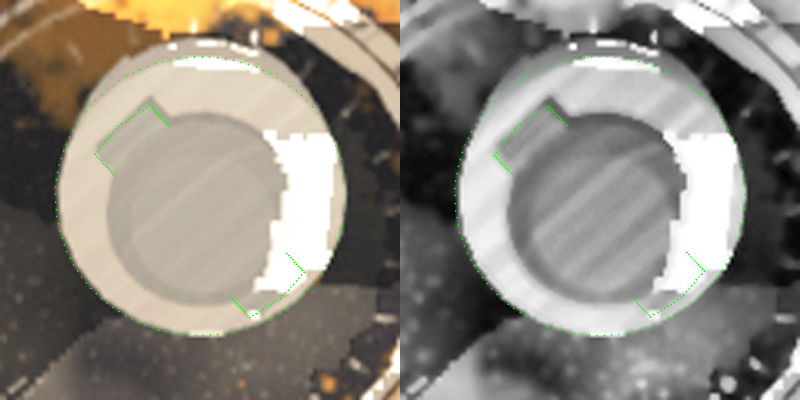

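```bash
python3 -m creep '[[1,2.1,1.8,0,0,0,0],[1,0,0,40,0,0,0],[1,0,0,40,0,0,0],[1,0,0,20.3,0,0,0],[1,0,0,0,0,0,0],[-1,0,0,0,0,0,0],[-1,0,0,0,0,0,0],[-1,0,0,0,0,0,0],[-1,0,0,0,0,0,0],[-1,0,0,0,0,0,0]]' 30
python3 -m creep '[[-1,0,0,0,0,0,0]]'
python3 -c "
from h import *
info()"
python3 -m creep '[[-1,0,0,-40,0,0,0],[-1,0,0,-45,0,0,0],[-1,0,0,-45,0,0,0],[-1,0,0,-45,0,0,0],[-1,0,0,-40,0,0,0],[-1,0,0,-20,0,0,0],[-1,0,0,0,0,0,0]]'
python3 - <<'E'
from h import *
info();T=pose();print("tool shift to base",T[:3,:3].T@(np.array([494.7,-123.2,0])-T[:3,3]))
E
```

```text
time_s: 37.15
position: [457.9, 281.4, 39.8]
eef_rot: [2.143, 2.296, 0.002]
wrist_force: [0.0, -1.2, 5.8]
grip_width: 0.707
time_s: 37.28
position: [457.9, 281.4, 39.8]
eef_rot: [2.143, 2.296, 0.002]
wrist_force: [0.2, -0.7, 5.3]
grip_width: 0.707
t 37.27 pos [457.9 281.4  39.8] yaw 94.0 tilt 0.09 F [ 0.2 -0.7  5.3] grip 0.707 q7 -0.99
time_s: 38.15
position: [457.6, 281.5, 275.1]
eef_rot: [2.143, 2.296, 0.004]
wrist_force: [-0.3, -0.4, -0.9]
grip_width: 0.706
t 38.15 pos [457.6 281.5 275.1] yaw 94.0 tilt 0.16 F [-0.3 -0.4 -0.9] grip 0.706 q7 -0.79
tool shift to base [-406.7    8.3  274.6]
```

```bash
python3 -m creep '[[-1,-45.2,0.9,0,0,0,0],[-1,-45.2,0.9,0,0,0,0],[-1,-45.2,0.9,0,0,0,0],[-1,-45.2,0.9,0,0,0,0],[-1,-45.2,0.9,0,0,0,0],[-1,-45.2,0.9,0,0,0,0],[-1,-45.2,0.9,0,0,0,0],[-1,-45.2,0.9,0,0,0,0],[-1,-45.2,0.9,0,0,0,0]]'
python3 -m creep '[[-1,0,0,0,0,0,10],[-1,0,0,0,0,0,10.3],[-1,0,0,20,0,0,0],[-1,0,0,20,0,0,0],[-1,0,0,0,0,0,0],[-1,0,0,0,0,0,0]]'
python3 - <<'E'
from h import *
info();T=pose();print("tool shift to base",T[:3,:3].T@(np.array([494.7,-123.2,201.8])-T[:3,3]))
E
```

```text
time_s: 39.28
position: [492.5, -125.6, 272.1]
eef_rot: [-2.141, -2.295, 0.003]
wrist_force: [-0.2, 0.2, -1.0]
grip_width: 0.707
time_s: 40.02
position: [493.5, -124.1, 233.7]
eef_rot: [-2.514, -1.883, 0.0]
wrist_force: [-0.1, 0.6, -1.0]
grip_width: 0.702
t 40.02 pos [ 493.5 -124.1  233.7] yaw 73.7 tilt 0.04 F [-0.1  0.6 -1. ] grip 0.702 q7 -0.29
tool shift to base [ 1.2  0.9 31.9]
```

```bash
python3 -m creep '[[-1,1.2,0.9,8,0,0,0],[-1,0,0,7,0,0,0],[-1,0,0,5,0,0,0],[-1,0,0,3,0,0,0],[-1,0,0,0,0,0,0]]'
python3 -c "
from h import *
info()"
python3 -m creep '[[-1,0,0,3,0,0,0],[-1,0,0,3,0,0,0],[-1,0,0,2.7,0,0,0],[-1,0,0,0,0,0,0]]'
python3 -c "
from h import *
info()"
```

```text
time_s: 40.65
position: [494.7, -123.2, 210.8]
eef_rot: [-2.514, -1.883, 0.0]
wrist_force: [-0.1, -0.4, -0.7]
grip_width: 0.704
t 40.65 pos [ 494.7 -123.2  210.8] yaw 73.7 tilt 0.03 F [-0.1 -0.4 -0.7] grip 0.704 q7 -0.31
time_s: 41.15
position: [494.7, -123.2, 202.1]
eef_rot: [-2.514, -1.883, 0.0]
wrist_force: [0.1, 1.1, -1.1]
grip_width: 0.705
t 41.15 pos [ 494.7 -123.2  202.1] yaw 73.7 tilt 0.02 F [ 0.1  1.1 -1.1] grip 0.705 q7 -0.31
```

```bash
python3 -m creep '[[-1,0,0,0,0,0,9],[-1,0,0,0,0,0,9],[-1,0,0,0,0,0,9],[-1,0,0,0,0,0,7],[-1,0,0,0,0,0,3],[-1,0,0,0,0,0,2],[-1,0,0,0,0,0,0]]'
python3 -c "
from h import *
info();print(status.sense()['torque']*1000)"
python3 -m creep '[[-1,0,0,-2,0,0,0],[-1,0,0,-2,0,0,0],[-1,0,0,-1,0,0,0],[-1,0,0,0,0,0,0]]'
python3 -c "
from h import *
info()"
```

```text
time_s: 42.02
position: [495.0, -123.2, 202.4]
eef_rot: [2.998, 0.938, 0.001]
wrist_force: [1.0, 0.0, -1.1]
grip_width: 0.707
t 42.02 pos [ 495.  -123.2  202.4] yaw 34.7 tilt 0.03 F [ 1.   0.  -1.1] grip 0.707 q7 -0.88
[ -59.8 -121.4  265.8]
time_s: 42.52
position: [493.7, -123.0, 206.2]
eef_rot: [-2.997, -0.936, 0.004]
wrist_force: [0.4, -0.0, -10.6]
grip_width: 0.707
t 42.52 pos [ 493.7 -123.   206.2] yaw 34.7 tilt 0.17 F [  0.4  -0.  -10.6] grip 0.707 q7 -0.88
```

```bash
python3 -m creep '[[-1,0,0,4.6,0,0,-1],[-1,0,0,0,0,0,0],[1,0,0,0,0,0,0],[1,0,0,0,0,0,0],[1,0,0,0,0,0,0],[1,0,0,-40,0,0,0],[1,0,0,-43,0,0,0],[1,0,0,0,0,0,9.5],[1,0,0,0,0,0,0]]'
python3 -m creep '[[1,38,-3.5,0,0,0,0],[1,38,-3.5,0,0,0,0],[1,37,-3.5,0,0,0,0],[1,0,0,30,0,0,0],[1,0,0,40,0,0,0],[1,0,0,30,0,0,0],[1,0,0,0,0,0,0],[1,0,0,0,0,0,0]]'
python3 - <<'E'
from h import *
info();im,c=snap("wrist","w7")
p=fit(im,c,LID,(592,-64),0,name="lid7",span=8)
T=pose();print("tool shift",T[:3,:3].T@(np.array([592,-64.2,57])-T[:3,3]))
s,_=snap("scene","scene7")
cv2.imwrite("pics/s7.png",cv2.resize(s[0:330,120:480],(800,733))[:600])
E
```

```text
time_s: 43.65
position: [494.9, -123.2, 286.2]
eef_rot: [3.059, 0.714, 0.001]
wrist_force: [-1.0, 0.7, 0.0]
grip_width: 0.997
time_s: 44.65
position: [592.3, -64.0, 186.5]
eef_rot: [3.06, 0.713, 0.002]
wrist_force: [0.6, 0.5, 1.6]
grip_width: 1.002
t 44.65 pos [592.3 -64.  186.5] yaw 26.2 tilt 0.08 F [0.6 0.5 1.6] grip 1.002 q7 -1.15
lid7 x 593.3 y -64.5 yaw 115.0 cost 2.30 alts [(114, np.float64(2.31)), (114, np.float64(2.3)), (114, np.float64(2.31)), (115, np.float64(2.3))]
tool shift [ -0.9  -0.2 130.1]
```

View pics/s7.png

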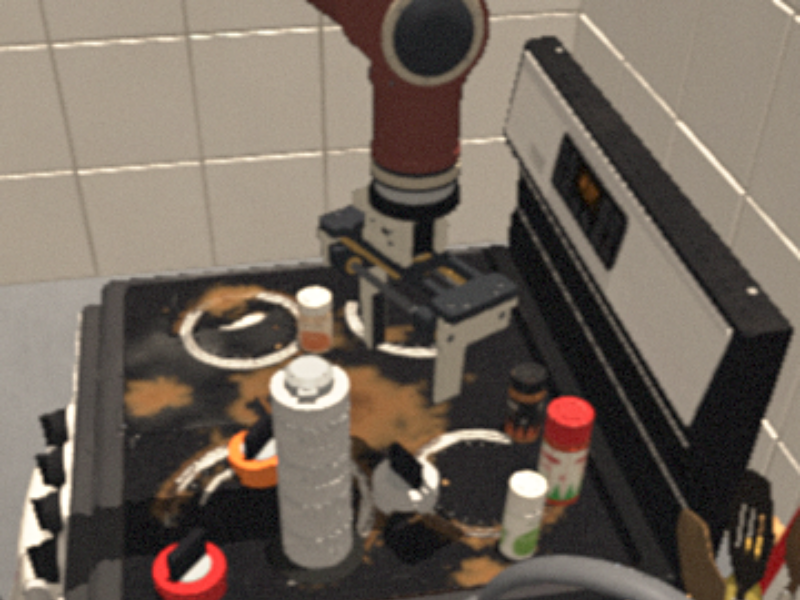

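```bash
python3 -m creep '[[1,-0.5,-0.2,30,0,0,0],[1,0,0,40,0,0,0],[1,0,0,40,0,0,0],[1,0,0,19.5,0,0,0],[1,0,0,0,0,0,0],[-1,0,0,0,0,0,0],[-1,0,0,0,0,0,0],[-1,0,0,0,0,0,0],[-1,0,0,0,0,0,0],[-1,0,0,0,0,0,0]]' 30
python3 -m creep '[[-1,0,0,0,0,0,0],[-1,0,0,0,0,0,0]]'
python3 -c "
from h import *
info()"
python3 -m creep '[[-1,0,0,-20,0,0,0],[-1,0,0,-40,0,0,0],[-1,0,0,-45,0,0,0],[-1,0,0,-45,0,0,0],[-1,0,0,-45,0,0,0],[-1,0,0,-35,0,0,0],[-1,0,0,0,0,0,0]]'
python3 - <<'E'
from h import *
info();T=pose();print("tool shift to base",T[:3,:3].T@(np.array([494.7,-123.2,0])-T[:3,3]))
im,c=snap("wrist","w8")
E
```

```text
time_s: 46.0
position: [591.1, -64.0, 56.3]
eef_rot: [3.06, 0.711, 0.0]
wrist_force: [1.1, -0.6, 0.7]
grip_width: 0.511
time_s: 46.25
position: [591.1, -64.1, 56.3]
eef_rot: [3.06, 0.711, 0.0]
wrist_force: [0.2, 0.0, 2.2]
grip_width: 0.493
t 46.25 pos [591.1 -64.1  56.3] yaw 26.2 tilt 0.01 F [0.2 0.  2.2] grip 0.493 q7 -1.18
time_s: 47.12
position: [592.4, -63.9, 288.9]
eef_rot: [3.058, 0.711, 0.01]
wrist_force: [0.4, -0.1, -1.5]
grip_width: 0.492
t 47.12 pos [592.4 -63.9 288.9] yaw 26.2 tilt 0.36 F [ 0.4 -0.1 -1.5] grip 0.492 q7 -1.13
tool shift to base [-115.5    9.2  288.3]
```

```bash
python3 -m creep '[[-1,-38,3,-5,0,0,0],[-1,-39,3.1,0,0,0,0],[-1,-39,3.1,0,0,0,0],[-1,0,0,0,0,0,0],[-1,0,0,0,0,0,0]]'
python3 - <<'E'
from h import *
info();T=pose();print("tool shift to base",T[:3,:3].T@(np.array([494.3,-123.4,262.3])-T[:3,3]))
E
```

```text
time_s: 47.8
position: [490.9, -122.8, 290.0]
eef_rot: [-3.058, -0.712, 0.002]
wrist_force: [0.4, 0.4, -0.6]
grip_width: 0.493
t 47.80 pos [ 490.9 -122.8  290. ] yaw 26.2 tilt 0.12 F [ 0.4  0.4 -0.6] grip 0.493 q7 -0.98
tool shift to base [ 2.8  2.1 27.7]
```

```bash
python3 -m creep '[[-1,2.8,2.1,0,0,0,0],[-1,0,0,8,0,0,0],[-1,0,0,6,0,0,0],[-1,0,0,4,0,0,0],[-1,0,0,0,0,0,0]]'
python3 -c "
from h import *
info()"
python3 -m creep '[[-1,0,0,3,0,0,0],[-1,0,0,3,0,0,0],[-1,0,0,3,0,0,0],[-1,0,0,0.5,0,0,0],[-1,0,0,0,0,0,0]]'
python3 -c "
from h import *
info()"
```

```text
time_s: 48.42
position: [494.2, -124.0, 272.7]
eef_rot: [-3.06, -0.711, 0.001]
wrist_force: [0.4, 0.5, -1.5]
grip_width: 0.491
t 48.42 pos [ 494.2 -124.   272.7] yaw 26.2 tilt 0.05 F [ 0.4  0.5 -1.5] grip 0.491 q7 -0.99
time_s: 49.05
position: [494.5, -124.1, 263.7]
eef_rot: [-3.06, -0.711, -0.0]
wrist_force: [-0.4, -0.4, -0.5]
grip_width: 0.493
t 49.05 pos [ 494.5 -124.1  263.7] yaw 26.2 tilt 0.00 F [-0.4 -0.4 -0.5] grip 0.493 q7 -0.99
```

```bash
python3 -m creep '[[-1,0,0,1.2,0,0,0],[-1,0,0,0,0,0,9],[-1,0,0,0,0,0,9],[-1,0,0,0,0,0,9],[-1,0,0,0,0,0,7],[-1,0,0,0,0,0,3],[-1,0,0,0,0,0,0]]'
python3 -c "
from h import *
info();print(status.sense()['torque']*1000)"
```

```text
time_s: 49.92
position: [494.2, -123.9, 262.4]
eef_rot: [-3.128, 0.295, 0.001]
wrist_force: [-0.6, 0.6, -0.5]
grip_width: 0.491
t 49.92 pos [ 494.2 -123.9  262.4] yaw -10.8 tilt 0.04 F [-0.6  0.6 -0.5] grip 0.491 q7 -1.56
[115.8 170.   75.7]
```

```bash
python3 -m creep '[[-1,0,0,0,0,0,2],[-1,0,0,0,0,0,1],[-1,0,0,0,0,0,0]]'
python3 -c "
from h import *
info();print(status.sense()['torque']*1000)"
python3 -m creep '[[-1,0,0,0,0,0,-1.5],[-1,0,0,0,0,0,0],[0.2,0,0,0,0,0,0],[0.2,0,0,0,0,0,0],[0.2,0,0,0,0,0,0],[0.2,0,0,0,0,0,0],[0.2,0,0,0,0,0,0],[0.2,0,0,0,0,0,0],[0.2,0,0,0,0,0,0],[0.2,0,0,0,0,0,0]]'
python3 -m creep '[[-1,0,0,0,0,0,0],[-1,0,0,0,0,0,0],[-1,0,0,0,0,0,0],[-1,0,0,0,0,0,0]]' 40
python3 -c "
from h import *
info()"
python3 -m creep '[[-1,0,0,-2,0,0,0],[-1,0,0,-1.5,0,0,0],[-1,0,0,-1,0,0,0],[-1,0,0,0,0,0,0]]'
python3 -c "
from h import *
info()"
```

```text
time_s: 50.3
position: [494.4, -124.0, 262.5]
eef_rot: [-3.119, 0.377, 0.0]
wrist_force: [-0.4, 0.1, -0.8]
grip_width: 0.495
t 50.30 pos [ 494.4 -124.   262.5] yaw -13.8 tilt 0.01 F [-0.4  0.1 -0.8] grip 0.495 q7 -1.61
[156.6 145.9 261.1]
time_s: 51.55
position: [494.4, -124.1, 262.5]
eef_rot: [-3.123, 0.337, 0.0]
wrist_force: [-0.3, -0.3, -0.2]
grip_width: 0.602
time_s: 52.05
position: [494.4, -124.2, 262.5]
eef_rot: [3.123, -0.337, 0.0]
wrist_force: [-0.3, -0.7, -1.6]
grip_width: 0.489
t 52.05 pos [ 494.4 -124.2  262.5] yaw -12.3 tilt 0.00 F [-0.3 -0.7 -1.6] grip 0.489 q7 -1.59
time_s: 52.55
position: [494.1, -124.0, 266.6]
eef_rot: [-3.123, 0.337, 0.002]
wrist_force: [0.2, -0.1, -4.3]
grip_width: 0.493
t 52.55 pos [ 494.1 -124.   266.6] yaw -12.3 tilt 0.06 F [ 0.2 -0.1 -4.3] grip 0.493 q7 -1.59
```

```bash
python3 -m creep '[[-1,0,0,-0.7,0,0,0],[-1,0,0,0,0,0,0],[-1,0,0,0,0,0,0]]'
python3 -c "
from h import *
info()"
```

```text
time_s: 52.92
position: [494.3, -124.1, 267.6]
eef_rot: [-3.123, 0.337, 0.001]
wrist_force: [0.8, -0.3, -3.9]
grip_width: 0.494
t 52.92 pos [ 494.3 -124.1  267.6] yaw -12.3 tilt 0.02 F [ 0.8 -0.3 -3.9] grip 0.494 q7 -1.59
```

```bash
python3 -m creep '[[-1,0,0,-0.6,0,0,0],[-1,0,0,0,0,0,0],[-1,0,0,0,0,0,0]]'
python3 -c "
from h import *
info()"
python3 -m creep '[[-1,0,0,-0.6,0,0,0],[-1,0,0,0,0,0,0],[-1,0,0,0,0,0,0]]'
python3 -c "
from h import *
info()"
```

```text
time_s: 53.3
position: [494.0, -124.0, 267.7]
eef_rot: [-3.123, 0.337, 0.002]
wrist_force: [-0.2, -0.1, -8.7]
grip_width: 0.495
t 53.30 pos [ 494.  -124.   267.7] yaw -12.3 tilt 0.08 F [-0.2 -0.1 -8.7] grip 0.495 q7 -1.58
time_s: 53.68
position: [493.7, -124.0, 268.0]
eef_rot: [-3.123, 0.337, 0.004]
wrist_force: [0.8, -1.2, -14.2]
grip_width: 0.495
t 53.67 pos [ 493.7 -124.   268. ] yaw -12.3 tilt 0.13 F [  0.8  -1.2 -14.2] grip 0.495 q7 -1.58
```

```bash
python3 -m creep '[[-1,0,0,2,0,0,0],[-1,0,0,2.2,0,0,0],[-1,0,0,2.1,0,0,0],[-1,0,0,0,0,0,0],[1,0,0,0,0,0,0],[1,0,0,0,0,0,0],[1,0,0,0,0,0,0],[1,0,0,0,0,0,0],[1,0,0,-30,0,0,0],[1,0,0,-40,0,0,0]]'
python3 -m creep '[[1,-30,0,-20,0,0,0],[1,-30,0,0,0,0,0],[1,-20,0,0,0,0,0],[1,0,0,0,0,0,0]]'
python3 - <<'E'
from h import *
info();im,c=snap("wrist","w9")
fit(im,c,LID,(494.7,-123.4),206,name="lid9",span=8)
s,_=snap("scene","scene9");t,_=snap("top","top9")
cv2.imwrite("pics/f9.png",np.hstack([cv2.resize(s[60:360,140:440],(400,400)),cv2.resize(im[20:400,100:480],(400,400))]))
E
```

```text
time_s: 54.92
position: [493.8, -123.9, 332.5]
eef_rot: [-3.123, 0.337, 0.004]
wrist_force: [0.9, 0.1, 0.6]
grip_width: 0.996
time_s: 55.42
position: [415.5, -106.9, 353.0]
eef_rot: [3.123, -0.337, 0.001]
wrist_force: [0.3, -1.1, 0.4]
grip_width: 1.002
t 55.42 pos [ 415.5 -106.9  353. ] yaw -12.3 tilt 0.04 F [ 0.3 -1.1  0.4] grip 1.002 q7 -1.59
lid9 x 494.7 y -124.6 yaw 80.7 cost 1.47 alts [(81, np.float64(1.47)), (81, np.float64(1.47)), (81, np.float64(1.47)), (81, np.float64(1.47))]
```

View pics/f9.png

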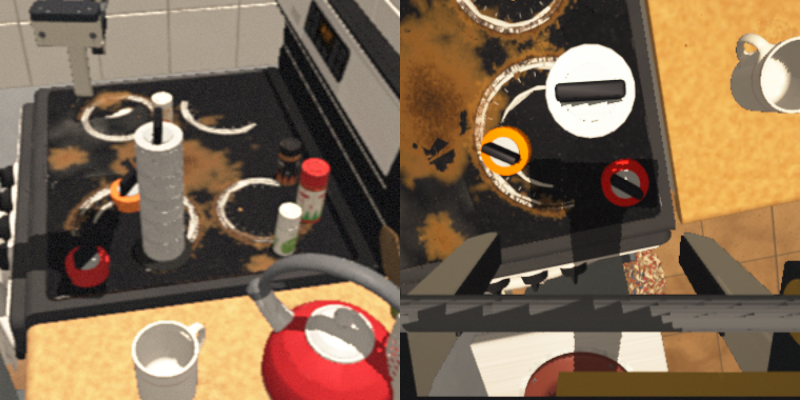

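```bash
python3 -c "
from cell import workorder
print(workorder.close_job())"
```

```text
the job is handed in; nothing more can be done
None
```

The job is handed in at about 55 s of robot time. I unlocked the lid and set it on the cooktop. All four canisters were there; I stacked and locked them on the base, each turned until torque built up at its stop, and locked the lid on top. After each canister I pulled up, and the stack held every time (about 18, 10, 12 and 11 N).

- **Final tug:** with the lid locked I let it rest for about 1 s, then pulled up by the handle. The stack took up about 5 mm of play over its five joints, then held without further rise at 9 and then 14 N, a little over the 10 N asked for. I set it down again.
- **Last pictures:** the stack stands straight. The lid measured at (494.7, -124.6) mm with yaw 80.7°, against the base at (494.7, -123.2) mm and about 78.7°, so 1.4 mm and 2° off. The jars, mug and look-alike lids looked undisturbed.
- **Not checked:** I did not measure each canister's height and yaw separately after locking. Those rest on the seating heights, stop torques and pull tests.

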